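# Snap the retaining clip onto the lapping spindle

## Robot

A 6-joint arm with a two-finger parallel gripper is mounted at the origin on a cart in front of the work surface, level with it; the furniture and walls round the work are solid. World frame = base frame: x ahead of the robot, y to its left, z up, the work surface at z = 0. Lengths are in m, angles in rad, forces in N, time in s.
With the tool pointing down it reaches from about 0.375 to 0.75 m from the base axis. Payload 9 kg.
Tool frame: the origin (TCP) lies midway between the tips of the shut fingers; the grasp point (between the pads) lies 19 mm behind it; z points along the fingers, y is the direction in which the jaws open and shut (so a half turn about z gives the same grasp; the last joint's range is limited). The gripper opens to 85 mm and grips with 20 to 120 N. Pads are 22 mm wide; open, the fingers measure 114 mm over their backs; the gripper's body (76 mm by 85 mm) begins 54 mm behind the grasp point. The pads swing forward as they close: fully open they stand 13 mm farther back than shut.
Start: joints at [-1.532, 0.104, 0.097, 1.564, 0, 1.353], TCP at [0.152, -0.58, 0.231] pointing down, gripper open.
Joint ranges: [-2.99, 2.99], [-0.84, 1.86], [-1.1, 1.16], [-1.84, 2.11], [-1.51, 1.56], [-3.14, 3.14]. Speed limits (rad/s): [2.22, 2.22, 2.57, 3.14, 3.14, 3.14].

## Interface

Orientations are given as a rotation vector (axis times angle).
In Python, from rig import r, fingers, kinematics, viewer, job, nets, sensors gives the robot as it stands. Calls block until the motion is done:
- r.goto(position, orientation): joint-space move of the TCP to a pose.
- r.line_to(position, rotation=None, vel=0.15, guard=None): straight line of the TCP; rotation=None keeps the orientation; vel is the mean speed in m/s. With guard (N) it stops when the force on the tool has changed by that much, and returns True; else False.
- r.move_j(angles): joint-space move.
- fingers.move_gripper(opening): opening from 0.0 (shut) to 1.0 (fully open); the grip force is fixed at half the most; returns when the fingers have stopped.
- r.pause(seconds).
- kinematics.ik(position, orientation): joint angles nearest the present ones, or None.
- viewer.get_image(name): name is "scene" or "side" or "wrist"; returns (picture, depth): 420x560x3 uint8, red, green, blue; 420x560 float32, m along the optical axis (not along the pixel's ray), 0 where there is no reading.
- viewer.calibration(name): a dict with "fov_y" (degrees; the focal length in pixels is half the picture's height over the tangent of half this angle, whatever the lens; pixels are square), "cx", "cy" (the principal point, pixels), "R" (3x3) and "t" (3): a world point X has camera coordinates R X + t. Camera axes: x right, y down, z forward; pixel columns grow to the right and rows downward; lengths in m; the calibration is good to about 2 mm. A picture is of the moment at which its call begins: read the wrist's pose just before it. calibration takes no time and is no camera call; for the wrist camera it gives the pose at the moment of the call.
A pose or a line that the arm cannot do raises r.MotionError and nothing moves.
- job.hand_in(): hands the job in, once; it reports no verdict.
Trained networks look in the newest picture that a camera, given by its name, has taken for a name from the list of things; names that differ only in an ending like _2 or _b are one class to them, and where a whole thing is asked for, a point or a joint stands for the part that bears it (a point fixed in the world has none). Each returns a list of dicts, best first, with "confidence" (0 to 1); they miss things now and then, are a little off and sometimes report something else, mostly with a low value. They report only what shows in the picture. A call takes as long as a camera call. They do not tell look-alikes from the thing itself.
- nets.spot_in(query, camera): "location" ([column, row] as shares, 0 to 1, of the picture: columns of its width, rows of its height, amid what is visible of it).
- nets.silhouettes(query, camera): "pixels" (420x560 bool, what is visible of it) and "location" ([column, row] as shares, 0 to 1, of the picture: columns of its width, rows of its height, amid what is visible of it).
- nets.landmark_of(query, camera): "location" ([column, row] as shares, 0 to 1, of the picture: columns of its width, rows of its height: a listed point, or the origin of a listed thing).
Readings, each from a call of its own:
- sensors.read_time(): time.
- sensors.read_q(): joint angles.
- sensors.read_joint_velocities(): joint speeds.
- sensors.read_joint_torque(): joint torques, N m.
- sensors.read_position(): TCP position.
- sensors.read_tool_rot(): TCP orientation.
- sensors.read_force(): force on the tool from outside, world axes, zero at the start.
- sensors.read_torque(): the same for the moment, N m.
- sensors.read_width(): opening from 0.0 (shut) to 1.0 (fully open).
Only numpy, scipy, OpenCV 4.12 (cv2) and the standard library are available. Lean on these libraries where they do the work, as an engineer would, in place of code of your own. Each camera call takes 0.05 s, during which the arm holds its last target. There are 200 camera calls.

## Task

Pick up the spring clip with the green tab from the steel plate and lock the copper lap disc on its spindle with it: push the clip sideways into the groove just above the disc until it snaps fully home round the spindle, then let go of it. The disc's height is not known, so feel for it: touch its soft face only lightly, never force the clip against the spindle, and leave the two tins and the charcoal block where they are.

Things in the scene. Friction and masses are not known exactly. Their poses are not given: they have to be found in the camera images.
- clip_eye (a point): Middle of the clip's fork opening, half-way up its 5 mm thickness; on the spindle's axis when the clip is home. Clip axes: +x = its open side, the way to push; y across the jaws; z up. The flat steel fork spans x -40.5 to +9.8, y -15 to +15 mm. Home is a hard stop: the fork's flat back (x = -8 mm) meets the neck. It starts lying flat on the steel plate, loose.
- clip_tab (a point): Where to grip the clip: centre of its upright green tab, at clip x = -28, y = 0, 28 mm above the clip's underside. The tab is a plate 8 mm thick (along clip y) and 20 mm long (along clip x); its top is 43 mm above the underside. The steel round its foot is 5 mm thick. Same axes as clip_eye.
- spindle_axis (a point): On the upright steel spindle's vertical axis, at bench height; z up. The spindle carries a level copper disc, 96 mm across, 6 mm thick, of soft copper: press on its face with a few newtons only. Its height, different each time, is not reported: the disc's upper face is 40 to 75 mm above the bench, to be felt for. Disc and spindle do not turn or yield.
- steel_plate: Dark steel bench plate 70 x 74 x 13 mm, fixed, on which the clip lies; origin at the centre of its underside.
- salve_tin: Cream screw tin with white lid, 64 mm across, 56 mm high, loose bystander; origin at the centre of its underside.
- charcoal_block: Dark brown charcoal block 35 x 47 x 35 mm, loose bystander; origin at the centre of its underside.
- round_tin: Small pale round tin, 39 mm across, 13 mm high, loose bystander; origin at the centre of its underside.
- clip: Whole clip, origin 2.5 mm below clip_eye, same axes, about 56 g. Its two jaws are sprung: round noses (radius 3, centres x +6.6, y +-8.4 mm) stand 10.8 mm apart and spread to 16 mm at the neck. The push rises to about 7 N (5 to 10), then falls as the noses pass the neck's middle, 6.6 mm short of home; from there the jaws draw the clip home.
- lap_base: Lapping spindle: fixed grey base 120 x 96 x 14 mm, origin at the same point as spindle_axis. Right above the disc's face is the groove: a neck 16 mm across, 8 mm high (the face is its lower side), then a cap 24 mm across, 16 mm high, the top of all. Groove open all round: any side will do. The 5 mm clip has 3 mm of room in height.
There are look-alikes about, which are no part of the job. Leave any pink look-alike of the clip alone.

How it is judged:
By the outcome, as a careful person would: the job done as asked, in the order asked, and still so for the second after the job is handed in, with the robot touching nothing.
It also fails if it takes over 51 s, if anything falls off the work surface, if the arm or the gripper's body presses on something with over 40 N, if the wrist force passes 120 N, or if a joint passes its speed limit or range.

## Working session

There is one attempt and no reset: what is moved stays moved. The work goes in short steps, each a Python script; the robot and the scene stay as the last script left them, time stands still between calls to the robot, and variables do not carry over. Pictures are saved under pics/ and viewed, about 8 in all and at most 12, crops included, and the job is handed in when it is done.

```bash
ls; mkdir -p pics; python3 - <<'E'
from rig import r, fingers, kinematics, viewer, job, nets, sensors
import cv2,numpy as np
out=[]
for n in ["scene","side"]:
    im,d=viewer.get_image(n); c=viewer.calibration(n)
    np.savez(f"pics/{n}.npz",im=im,d=d,**{k:np.array(v) for k,v in c.items()})
    cv2.imwrite(f"pics/{n}.png",im[:,:,::-1])
    print(n,c)
    for q in ["clip_tab","clip_eye","spindle_axis","steel_plate","lap_base"]:
        for o in nets.landmark_of(q,n)[:3]:
            u,v=o["location"][0]*560,o["location"][1]*420
            z=d[int(min(v,419)),int(min(u,559))]; f=210/np.tan(np.radians(c["fov_y"])/2)
            X=np.array(c["R"]).T@(np.array([(u-c["cx"])/f*z,(v-c["cy"])/f*z,z])-np.array(c["t"]))
            print(q,round(o["confidence"],2),round(u,1),round(v,1),X.round(4))
print(sensors.read_time(),sensors.read_tool_rot())
E
```

```text
pics
scene {'fov_y': 52.47727113209724, 'cx': 278.4051939649897, 'cy': 216.54577056842714, 'R': array([[-0.70138796, -0.71244069, -0.02198167],
       [-0.34589702,  0.36717163, -0.86344673],
       [ 0.62322562, -0.59800775, -0.50396087]]), 't': array([0.34617226, 0.24115238, 0.57314378])}
clip_tab 0.69 339.2 217.5 [ 0.4543 -0.1484  0.0318]
clip_tab 0.66 308.5 200.9 [ 0.5496 -0.1544  0.0356]
clip_tab 0.63 412.2 202.9 [0.1888 0.0583 0.2481]
clip_eye 0.72 239.1 239.1 [0.5852 0.0288 0.0007]
clip_eye 0.65 351.5 226.7 [ 0.4371 -0.1725  0.0047]
clip_eye 0.61 401.5 212.1 [ 0.3948 -0.3099  0.0015]
spindle_axis 0.93 204.2 257.6 [0.5568 0.1389 0.0232]
steel_plate 0.63 350.4 205.8 [ 0.4886 -0.2355  0.013 ]
steel_plate 0.57 350.8 188.3 [ 0.5041 -0.254   0.0473]
lap_base 0.79 205.8 260.6 [0.5518 0.1392 0.0187]
side {'fov_y': 55.503069073001534, 'cx': 271.4951758378628, 'cy': 200.16145193787682, 'R': array([[ 0.95615237, -0.29239878, -0.01660138],
       [-0.16827725, -0.50210937, -0.8482741 ],
       [ 0.2396986 ,  0.81387292, -0.52929712]]), 't': array([-0.48279691,  0.12579347,  0.83411525])}
clip_tab 0.96 307.2 277.9 [ 0.4949 -0.2567  0.0356]
clip_tab 0.84 269.4 247.3 [ 0.4526 -0.1594  0.0429]
clip_tab 0.73 369.4 262.3 [ 0.6284 -0.2448  0.027 ]
clip_eye 0.88 353.4 269.6 [ 0.6053 -0.2284  0.0008]
clip_eye 0.8 261.1 267.6 [ 0.4331 -0.1632 -0.0015]
clip_eye 0.79 264.7 321.6 [ 0.401  -0.3002  0.0006]
spindle_axis 0.97 281.7 187.2 [0.5636 0.1    0.0172]
steel_plate 0.83 318.0 290.3 [ 0.5104 -0.2727  0.015 ]
steel_plate 0.56 321.9 282.2 [ 0.5268 -0.2525  0.0118]
lap_base 0.91 281.9 190.1 [0.5618 0.0927 0.0128]
0.6 [ 3.11562738e+00  4.02216583e-01 -7.15744273e-05]
```

```bash
python3 - <<'E'
import cv2
a=cv2.imread("pics/scene.png")[130:330,130:450];b=cv2.imread("pics/side.png")[130:370,190:470]
cv2.imwrite("pics/a2.png",cv2.resize(a,None,fx=2.5,fy=2.5,interpolation=cv2.INTER_CUBIC))
cv2.imwrite("pics/b2.png",cv2.resize(b,None,fx=2.5,fy=2.5,interpolation=cv2.INTER_CUBIC))
E
```

```text
(no output)
```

View pics/a2.png

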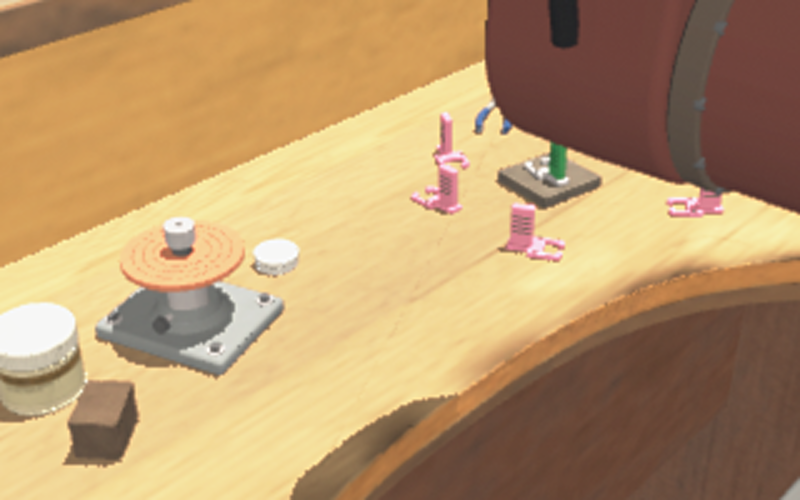

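View pics/b2.png

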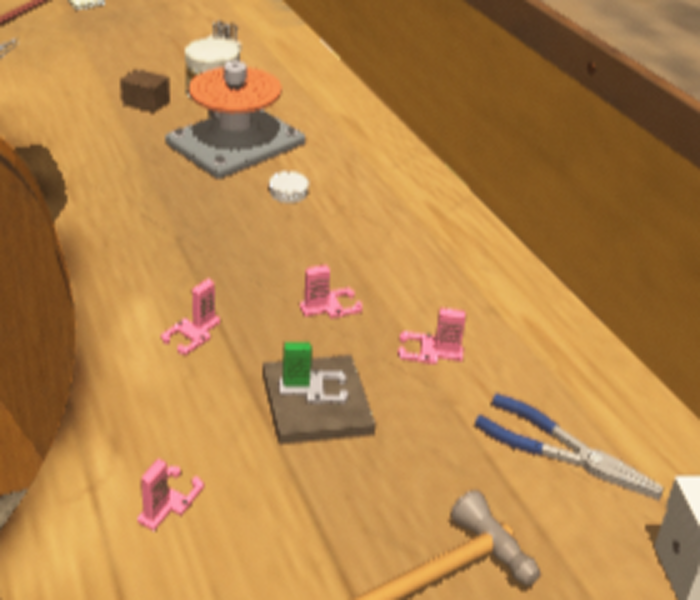

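The only clip on the steel plate has a green tab, at side (309, 275) and scene (353, 193). The other four are pink: side (272, 250), (316, 245), (370, 263) and (253, 328). The enlarged crop confirms the green one is the target. Next I'll go above it and look with the wrist camera.

```bash
cat >h.py <<'E'
from rig import r, fingers, kinematics, viewer, job, nets, sensors
import cv2,numpy as np
from scipy.spatial.transform import Rotation as Ro
def down(yaw): return (Ro.from_euler('z',yaw)*Ro.from_euler('x',np.pi)).as_rotvec()
def cloud(d,c):
    f=210/np.tan(np.radians(c["fov_y"])/2); v,u=np.mgrid[:420,:560]
    P=np.stack([(u-c["cx"])/f*d,(v-c["cy"])/f*d,d],-1)
    return (P-np.array(c["t"]))@np.array(c["R"])
def ray(c,u,v,z):
    f=210/np.tan(np.radians(c["fov_y"])/2); R=np.array(c["R"])
    o=-R.T@np.array(c["t"]); k=R.T@np.array([(u-c["cx"])/f,(v-c["cy"])/f,1])
    return o+k*(z-o[2])/k[2]
def look(name="wrist",tag=None):
    c=viewer.calibration(name); im,d=viewer.get_image(name)
    if tag: cv2.imwrite(f"pics/{tag}.png",im[:,:,::-1])
    return im,d,c,cloud(d,c)
def green(im,d,P):
    h=cv2.cvtColor(im,cv2.COLOR_RGB2HSV); return (h[...,0]>45)&(h[...,0]<85)&(h[...,1]>120)&(h[...,2]>40)&(d>0)
E
python3 - <<'E'
from h import *
r.goto([0.47,-0.255,0.24],down(0))
print(sensors.read_time())
im,d,c,P=look(tag="w1"); np.savez("pics/w1.npz",im=im,d=d,P=P)
R=np.array(c["R"]);print("cam",-R.T@c["t"],R[2])
m=green(im,d,P); Q=P[m]; print(m.sum(),Q.min(0),Q.max(0))
top=Q[Q[:,2]>np.percentile(Q[:,2],95)-.004]; print("top",len(top),top.mean(0),cv2.minAreaRect((top[:,:2]*1000).astype(np.float32)))
for q in ["clip_tab","clip_eye"]:
  for o in nets.landmark_of(q,"wrist")[:3]:
    u,v=o["location"][0]*560,o["location"][1]*420
    print(q,o["confidence"],u,v,ray(c,u,v,.041 if q=="clip_tab" else .0155))
E
```

```text
2.2667
cam [ 0.54792992 -0.25638778  0.38304267] [-3.03136339e-01 -1.09710695e-04 -9.52947190e-01]
45 [ 0.49149596 -0.25650395  0.0543319 ] [ 0.50844777 -0.24855089  0.05787633]
top 45 [ 0.49847779 -0.25263868  0.05606254] ((499.83111572265625, -252.98231506347656), (4.322734355926514, 17.366350173950195), 71.5864028930664)
clip_tab 0.93 256.81600000000003 16.086 [ 0.62901261 -0.23802156  0.041     ]
clip_tab 0.91 331.12800000000004 264.096 [ 0.38008436 -0.31827753  0.041     ]
clip_tab 0.84 181.496 102.18599999999999 [ 0.55467223 -0.16294001  0.041     ]
clip_eye 0.86 246.624 49.686 [ 0.60525505 -0.22586588  0.0155    ]
clip_eye 0.83 314.104 240.40800000000002 [ 0.39876268 -0.30096329  0.0155    ]
clip_eye 0.59 200.704 206.304 [ 0.44112416 -0.16829785  0.0155    ]
```

View pics/w1.png

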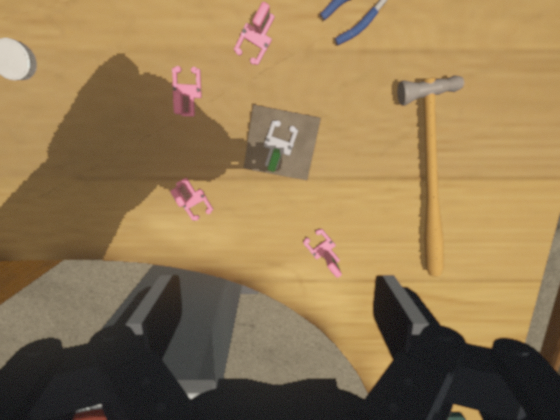

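The target is the green tab at (273, 158), with its fork opening toward the image top (world +x) at about -15° yaw. Next is one closer look to fix its pose.

```bash
python3 - <<'E'
from h import *
r.goto([0.46,-0.25,0.15],down(-0.25))
print(sensors.read_time(),sensors.read_position())
im,d,c,P=look(tag="w2"); np.savez("pics/w2.npz",im=im,d=d,P=P)
m=green(im,d,P); Q=P[m]; print(m.sum(),Q.min(0),Q.max(0))
top=Q[Q[:,2]>np.percentile(Q[:,2],90)-.004]; print("top",len(top),top.mean(0),cv2.minAreaRect((top[:,:2]*1000).astype(np.float32)))
s=im.min(2).astype(int); g=(s>110)&((im.max(2)-s)<40)&(np.abs(P[...,0]-.515)<.05)&(np.abs(P[...,1]+.255)<.045)&(P[...,2]>.008)&(P[...,2]<.03)
F=P[g]; print(len(F),np.median(F[:,2]),cv2.minAreaRect((F[:,:2]*1000).astype(np.float32)))
pl=(im.max(2)<130)&(d>0)&(abs(P[...,2]-.013)<.004)&(np.abs(P[...,0]-.515)<.06)&(np.abs(P[...,1]+.255)<.06)
print("plate z",np.median(P[pl][:,2]))
k=np.argwhere(m|g); y,x=k.min(0);Y,X=k.max(0); o=im.copy(); o[g]=[255,0,0]
cr=np.hstack([im[max(y-15,0):Y+15,x-15:X+15],o[max(y-15,0):Y+15,x-15:X+15]]); cv2.imwrite("pics/w2c.png",cv2.resize(cr,None,fx=3,fy=3,interpolation=0)[:600,:800,::-1]); print(y,x,Y,X)
E
```

```text
2.8667 [ 0.45972794 -0.25012212  0.15050136]
225 [ 0.490195   -0.25872939  0.05412224] [ 0.50862127 -0.24779984  0.05792059]
top 225 [ 0.49947794 -0.25338254  0.05595525] ((499.32672119140625, -253.2840576171875), (6.516524314880371, 18.976163864135742), 71.99526977539062)
1185 0.01782007951995763 ((514.5130615234375, -258.9466857910156), (45.50297546386719, 57.158897399902344), 36.92485809326172)
plate z 0.013040130120628242
106 251 179 313
```

View pics/w2c.png

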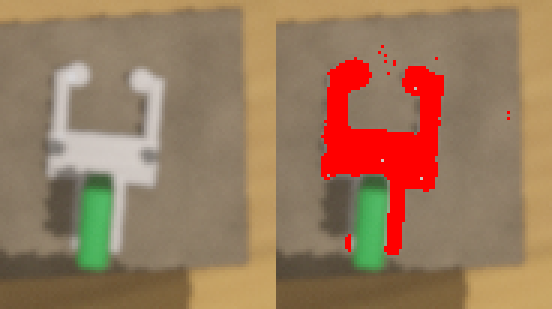

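```bash
python3 - <<'E'
from h import *
yaw=-0.314; a=np.array([np.cos(yaw),np.sin(yaw)])
p=np.array([.4993,-.2533])-.002*a
fingers.move_gripper(0.5)
r.goto([*p,0.10],down(yaw))
print(r.line_to([*p,0.024],vel=0.08,guard=8), sensors.read_position())
fingers.move_gripper(0.0); print("w",sensors.read_width(),sensors.read_force())
r.line_to([*p,0.17],vel=0.12); r.pause(.2)
print("w",sensors.read_width(),sensors.read_force(),sensors.read_time())
# view of spindle from a place short of it, yaw 0
r.goto([0.45,0.08,0.21],down(0)); r.pause(.2)
im,d,c,P=look(tag="w3"); np.savez("pics/w3.npz",im=im,d=d,P=P,R=c["R"],t=c["t"])
for q in ["spindle_axis","clip_eye","clip_tab"]:
  for o in nets.landmark_of(q,"wrist")[:2]:
    u,v=o["location"][0]*560,o["location"][1]*420; print(q,o["confidence"],u,v,ray(c,u,v,0))
print(sensors.read_position(),sensors.read_force(),sensors.read_time())
E
```

```text
False [ 0.49778095 -0.25295215  0.02460238]
w 0.07845652800492385 [ 0.28628121 -0.46728023  3.72105565]
w 0.08389813091950259 [-0.4497459  -0.27660395 -0.76954683] 6.8417
clip_eye 0.73 277.816 218.988 [0.41104063 0.07749018 0.        ]
clip_eye 0.7 502.88 197.19 [ 0.43629452 -0.17028213  0.        ]
clip_tab 0.87 278.32 297.906 [0.30980521 0.07681233 0.        ]
clip_tab 0.62 536.816 81.102 [ 0.5551394  -0.17932456  0.        ]
[0.45008892 0.07968018 0.20989429] [ 0.19085254 -0.06753757 -0.38809843] 8.5167
```

View pics/w3.png

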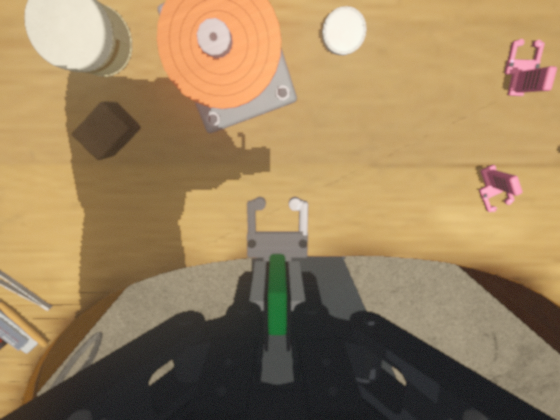

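The clip is held straight: noses at about (257, 204) and (297, 204), tab at (278, 290). The spindle cap is at (213, 37), the salve tin at (75, 30) and the charcoal at (106, 130). Now I'll measure the cap, the disc and the held clip.

```bash
python3 - <<'E'
from h import *
z=np.load("pics/w3.npz");im,d,P=z["im"],z["d"],z["P"]
h=cv2.cvtColor(im,cv2.COLOR_RGB2HSV)
o=(h[...,0]<14)&(h[...,1]>130)&(h[...,2]>150)&(d>0)&(P[...,2]>.03)&(np.arange(420)[:,None]<120)
D=P[o]; fz=np.median(D[:,2]); print("disc",len(D),fz,cv2.minEnclosingCircle((D[:,:2]*1000).astype(np.float32)))
c=(P[...,2]>fz+.018)&(P[...,2]<fz+.03)&(abs(P[...,0]-D[:,0].mean())<.03)&(abs(P[...,1]-D[:,1].mean())<.03)&(d>0)
C=P[c]; print("cap",len(C),np.median(C[:,2]),C.mean(0),cv2.minEnclosingCircle((C[:,:2]*1000).astype(np.float32)))
# held clip fork
s=np.zeros(d.shape,bool); s[190:255,235:320]=1
f=s&(d>0)&(P[...,2]>.15); F=P[f]; print("fork",len(F),np.percentile(F[:,2],[5,50,95]),F.min(0),F.max(0),cv2.minAreaRect((F[:,:2]*1000).astype(np.float32)))
N=F[F[:,0]>np.percentile(F[:,0],60)]; print("mid y arms",N[:,1].min(),N[:,1].max())
for n,box in [("salve",(slice(0,75),slice(20,130))),("char",(slice(95,165),slice(70,142)))]:
    b=P[box]; b=b[b[...,2]>.02]; print(n,b.min(0),b.max(0))
E
```

```text
disc 9606 0.07057553425986582 ((576.7621459960938, 123.35881805419922), 47.64599609375)
cap 1013 0.09441416259495622 [0.57689866 0.12295474 0.09431989] ((577.2190551757812, 123.34359741210938), 11.989672660827637)
fork 2256 [0.20115051 0.20328152 0.2044287 ] [0.45990286 0.06366851 0.19798262] [0.48924354 0.09367399 0.20648563] ((474.5658874511719, 78.70278930664062), (29.288461685180664, 30.00764274597168), 0.22797264158725739)
mid y arms 0.06414212044509669 0.09318759584423236
salve [0.52849546 0.07844069 0.02004764] [0.61723948 0.2803334  0.35285081]
char [0.4824625  0.07844069 0.02003921] [0.53608688 0.2729121  0.35285081]
```

```bash
python3 - <<'E'
from h import *
ax=np.array([.577,.1232]); x0=ax[0]-.0295-.032; y0=ax[1]+.001
r.goto([x0,y0,0.115],down(0)); 
r.line_to([x0,y0,0.089],vel=0.05); r.pause(.3)
f0=np.array(sensors.read_force())
g=r.line_to([x0,y0,0.076],vel=0.006,guard=1.5)
p=np.array(sensors.read_position()); f1=np.array(sensors.read_force())
print(g,p,f1-f0)
r.line_to([x0,y0,p[2]+.0018],vel=.02); r.pause(.2)
print(sensors.read_position(),np.array(sensors.read_force())-f0,sensors.read_width(),sensors.read_time())
im,d,c,P=look(tag="w4"); np.savez("pics/w4.npz",im=im,d=d,P=P,p=sensors.read_position())
look("side","s4")
E
```

```text
True [0.51544825 0.1241876  0.08201587] [-0.01858906 -0.97065807  4.85909303]
[0.51530273 0.12417557 0.08354129] [0.75366719 0.39933724 0.01560764] 0.08091838913825346 11.7417
```

View pics/w4.png

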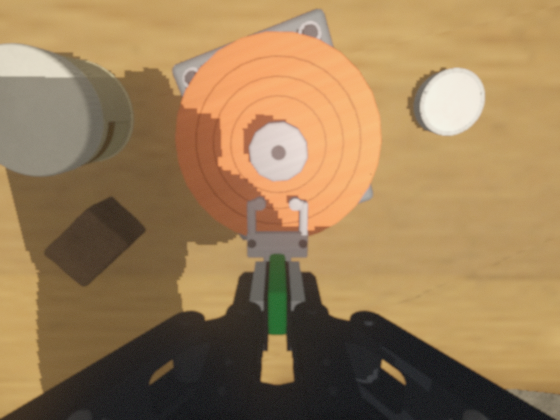

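```bash
python3 - <<'E'
from h import *
z=np.load("pics/w4.npz");d,P,p=z["d"],z["P"],z["p"]
s=np.zeros(d.shape,bool); s[195:256,240:315]=1
f=s&(d>0)&(P[...,2]>.0742)&(P[...,2]<.085); F=P[f]-p; A=np.c_[F[:,:2],np.ones(len(F))]; k=np.linalg.lstsq(A,F[:,2],rcond=None)[0]
print("fork rel",len(F),np.percentile(F[:,2],[5,50,95]),np.percentile(F,[.5,99.5],axis=0),"slope",k)
c=(P[...,2]>.09)&(P[...,2]<.098)&(d>0)&(P[...,0]>.56); C=P[c]; print("cap",cv2.minEnclosingCircle((C[:,:2]*1000).astype(np.float32)),np.median(C[:,2]))
f0=np.array(sensors.read_force())
y,zz=.1242,.0838
def step(x,vel,g):
    t=r.line_to([x,y,zz],vel=vel,guard=g); q=np.array(sensors.read_position()); print(x,t,q.round(5),(np.array(sensors.read_force())-f0).round(2)); return t
ok=not step(.533,.03,3)
if ok:
    for x in (.5355,.538,.5405,.543,.5455):
        if step(x,.012,11): break
print(sensors.read_time())
E
```

```text
fork rel 2247 [-0.00795866 -0.00652141 -0.00532617] [[ 0.00956444 -0.01529658 -0.00920113]
 [ 0.03862754  0.01406214 -0.00391608]] slope [-0.01783547  0.00186023 -0.00616718]
cap ((577.5146484375, 123.29693603515625), 11.980751037597656) 0.09458166591228084
0.533 False [0.53291 0.12425 0.08371] [-0.63  0.4  -1.17]
0.5355 False [0.53528 0.12409 0.08367] [-1.47 -0.91  0.92]
0.538 False [0.53718 0.12419 0.08328] [-5.7  -1.54 -1.36]
0.5405 False [0.54021 0.12416 0.08357] [-3.85 -0.71  0.15]
0.543 False [0.54412 0.12416 0.08426] [ 1.98 -1.65 -3.16]
0.5455 False [0.54623 0.12415 0.08416] [ 3.02 -1.89 -0.93]
14.3667
```

The noses have passed the neck and the jaws are now pulling. Next I'll ease the clip to the stop.

```bash
python3 - <<'E'
from h import *
y,zz=.1242,.0838
for x in (.5467,.5477,.5485,.5493,.55):
    t=r.line_to([x,y,zz],vel=.006,guard=5); q=np.array(sensors.read_position()); f=np.array(sensors.read_force()); print(x,t,q.round(5),f.round(2))
    if t or f[0]<-4: break
im,d,c,P=look(tag="w5"); look("side","s5"); 
a=im[130:330,180:380]; cv2.imwrite("pics/w5c.png",cv2.resize(a,None,fx=3,fy=3,interpolation=cv2.INTER_CUBIC)[:,:,::-1])
m=green(im,d,P); Q=P[m]; print("green",Q.min(0),Q.max(0))
print(sensors.read_time())
E
```

```text
0.5467 False [0.54676 0.12422 0.08384] [ 2.24 -0.45  0.15]
0.5477 False [0.54761 0.1242  0.0837 ] [ 1.52 -1.11 -0.7 ]
0.5485 False [0.54836 0.12423 0.08371] [ 0.39 -1.47 -0.31]
0.5493 True [0.5483  0.12412 0.08314] [ 1.11 -1.23 -1.4 ]
green [0.54075004 0.11998108 0.08437397] [0.56070146 0.12694465 0.11965572]
15.6333
```

View pics/w5c.png

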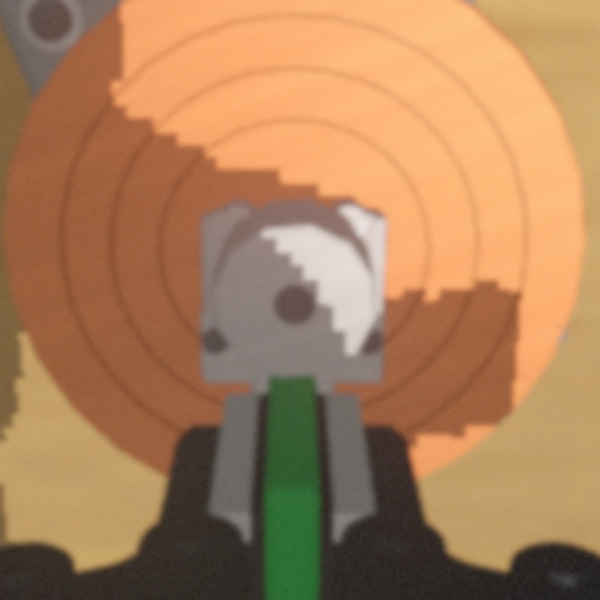

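```bash
python3 - <<'E'
from h import *
p=sensors.read_position()
fingers.move_gripper(0.4); r.pause(.2); print(sensors.read_width(),sensors.read_force())
r.line_to([p[0],p[1],.17],vel=.1); r.line_to([.47,.10,.21],vel=.15); r.pause(.3)
im,d,c,P=look(tag="w6"); si,sd,sc,SP=look("side","s6")
m=green(im,d,P); Q=P[m]; print("green",Q.min(0),Q.max(0),sensors.read_position())
t=Q[Q[:,2]>Q[:,2].max()-.004]; print("top",t.mean(0),cv2.minAreaRect((t[:,:2]*1000).astype(np.float32)))
k=np.argwhere(m).mean(0).astype(int); y=max(k[0]-90,0)
a=cv2.resize(im[y:y+130,k[1]-70:k[1]+70],None,fx=3,fy=4,interpolation=cv2.INTER_CUBIC)[:520]
b=cv2.resize(si[140:220,240:330],(380,520),interpolation=cv2.INTER_CUBIC)
cv2.imwrite("pics/f.png",np.hstack([a[:520],b[:a.shape[0]]])[:,:800,::-1]); print(sensors.read_force(),sensors.read_time())
E
```

```text
0.4004561143534253 [0.2353188  0.11802435 0.04812774]
green [0.5421132  0.12477221 0.112158  ] [0.55391591 0.1263415  0.11444098] [0.47003589 0.10005263 0.20972563]
top [0.54805008 0.12572573 0.11357925] ((548.0078125, 125.56427001953125), (1.555946946144104, 11.794048309326172), 88.87039184570312)
[ 0.26667868  0.75452936 -0.28605128] 18.3917
```

View pics/f.png

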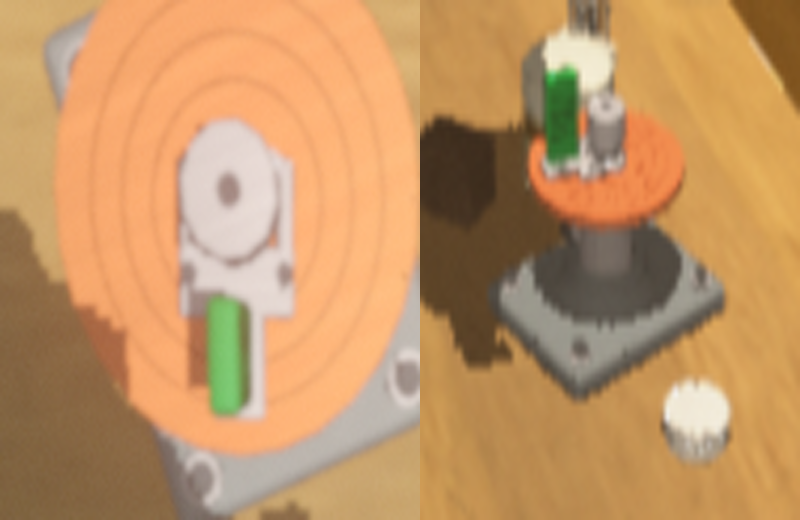

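The clip sits in the groove and the side view agrees. I'll take one closer measurement to check it is fully home.

```bash
python3 - <<'E'
from h import *
r.goto([.50,.123,.19],down(0)); r.pause(.3)
im,d,c,P=look(tag="w7")
t=P[(P[...,2]>.108)&(P[...,2]<.118)&(d>0)&(abs(P[...,0]-.55)<.03)&(abs(P[...,1]-.123)<.02)]
print("tab",len(t),np.median(t[:,2]),cv2.minAreaRect((t[:,:2]*1000).astype(np.float32)))
C=P[(P[...,2]>.09)&(P[...,2]<.098)&(d>0)&(abs(P[...,0]-.577)<.016)&(abs(P[...,1]-.123)<.016)]
print("cap",len(C),cv2.minEnclosingCircle((C[:,:2]*1000).astype(np.float32)))
C2=C[C[:,0]>.566];print(C[:,0].min(),C[:,0].max())
F=P[(P[...,2]>.0735)&(P[...,2]<.0795)&(d>0)&(abs(P[...,0]-.56)<.05)&(abs(P[...,1]-.123)<.02)]
print("fork",len(F),np.median(F[:,2]),np.percentile(F,[.5,99.5],axis=0))
print(sensors.read_time())
E
```

```text
tab 357 0.11345865995052576 ((549.2124633789062, 123.66401672363281), (19.963668823242188, 7.388972282409668), 0.10718554258346558)
cap 936 ((577.4216918945312, 123.47447967529297), 11.848328590393066)
0.5658785605216825 0.5890585919202695
fork 868 0.07589833931168709 [[0.53803586 0.10908121 0.07382976]
 [0.58574284 0.1379609  0.07821433]]
19.0333
```

```bash
python3 - <<'E'
from h import *
job.hand_in(); print(sensors.read_time())
E
```

```text
the job is handed in; nothing more can be done
the job is handed in; nothing more can be done
```

The green-tab clip is locked home in the groove above the copper disc and released. I handed the job in just after 19 s, well inside the 51 s limit.

- **Disc height:** I felt for the face with the held clip and found it about 70.5 mm above the bench, which matches the depth reading. The guard was set to 1.5 N, but the reading just after contact was about 4.9 N. That is more than I set, though still in the "few newtons" range.
- **Push:** Of the readings taken along the way, the highest was about 6 N. The jaws then drew the clip in until the stop was felt. The guard there was a 5 N change.
- **Last check:** The tab centre is 28.2 mm from the spindle axis, against 28 mm when fully home. The tab top is 43 mm above the face, so the clip lies flat on the disc. The arm was clear and touching nothing.
- **Disagreement:** An earlier, partly hidden view put the tab about 1 mm further out. The closer view settled it.
- **Bystanders:** The arm did not go near the tins, the charcoal block or the pink clips. I did not measure their positions again at the end.

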